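Make up two repair kits

ROBOT

A 6-joint arm with a two-finger parallel gripper is mounted at the origin on a cart in front of the work surface, level with it; the furniture and walls round the work are solid. World frame = base frame: x ahead of the robot, y to its left, z up, the work surface at z = 0. Lengths are in m, angles in rad, forces in N, time in s.
With the tool pointing down it reaches from about 0.3 to 0.775 m from the base axis. Payload 14.6 kg.
Tool frame: the origin (TCP) lies at the very end of the fingers, on their centre line; the grasp point (between the pads) lies 19 mm behind it; z points along the fingers, y is the line along which they close (so a half turn about z gives the same grasp; the last joint's range is limited). The gripper opens to 94 mm and grips with 3 to 60 N. Pads are 16 mm wide; open, the fingers measure 119 mm over their backs; the gripper's body (75 mm by 177 mm) begins 78 mm behind the grasp point.
Start: joints at [-1.177, 0.3, 1.521, -0, 1.321, -0.067], TCP at [0.245, -0.493, 0.205] pointing down, gripper open.
Joint ranges: [-3.03, 3.03], [-0.79, 2.21], [0.23, 2.52], [-1.04, 4.18], [0, 3.07], [-2.55, 2.55]. Speed limits (rad/s): [2.22, 2.22, 2.57, 3.14, 3.14, 3.14].

INTERFACE

Orientations are given as [roll, pitch, yaw] about the fixed x, y, z axes, in that order (R = Rz(yaw) Ry(pitch) Rx(roll)).
In Python, from station import ctrl, camera, camera_info, finder gives the robot as it stands.
- The arm moves only by the tool carry_out, never from a script. Its argument "motion" is a list of rows, each a list of 2 entries, a list of its own where there are three numbers: the shift along the tool's x, y, z as a fraction of full scale, then the turn about the tool's z as a fraction of full scale. A call has 1 to 12 rows; each row is the pose to reach, as a shift and turn from the pose commanded when the call began, along the tool's axes at that moment, turning the shorter way round; what a row does not reach only later rows make up. Full scale, the value 1, is 200 mm for a shift and 360 degrees for a turn. A row lasts 1/10 s, in which the tool goes at most 50 mm and 8.59 degrees, less where a joint would pass 70% of its speed; a pose out of reach is approached as far as the arm can. A call with a number of a shift or a turn outside -1 to 1 is refused whole. A call with a gripper value outside its range is refused whole. "hand" is the closure, from -1 (fully open) to 1 (shut), set as the call begins (left out, the last holds). The fingers move at their own pace and stop on an object; "force" is the grip in N (left out, the last holds). Time passes only in rows, so rows that repeat a pose let the fingers close. It gives the time, the measured TCP pose, the force, the opening and the grip force at its end, in the units of the state.
- ctrl.get_obs(): the state, without advancing time (a new reading comes with each control period).
- camera(name): name is "scene" or "side" or "wrist"; returns (picture, depth): 400x640x3 uint8, blue, green, red; 400x640 float32, m along the optical axis (not along the pixel's ray), 0 where there is no reading.
- camera_info(name): a dict with "camera_matrix" (3x3 intrinsics, pixels), "origin" and "attitude" of the camera in the world. Camera axes: x right, y down, z forward; pixel columns grow to the right and rows downward; lengths in m; the calibration is good to about 2 mm. The wrist camera is an equidistant fisheye: a pixel r from the principal point sees the ray r / f radians off the axis. A picture is of the moment at which its call begins: read the wrist's pose just before it. camera_info takes no time and is no camera call; for the wrist camera it gives the pose at the moment of the call.
- ctrl.hand_in(): hands the job in; it is judged then, once.
Trained networks look in the newest picture that a camera, given by its name, has taken for a name from the list of things; names that differ only in an ending like _2 or _b are one class to them, and where a whole thing is asked for, a point or a joint stands for the part that bears it (a point fixed in the world has none). Each returns a list of dicts, best first, with "conf" (0 to 1); they miss things now and then, are a little off and sometimes report something else, mostly with a low value. They report only what shows in the picture. A call takes as long as a camera call. They do not tell look-alikes from the thing itself.
- finder.boxes_of(camera, query): "location" ([column, row] in pixels, amid what is visible of it).
- finder.cut_out(camera, query): "mask" (400x640 bool, what is visible of it) and "location" ([column, row] in pixels, amid what is visible of it).
- finder.pinpoint(camera, query): "location" ([column, row] in pixels: a listed point, or the origin of a listed thing).
The state is a dict: "time_s": time; "qpos": joint angles; "joint_vel": joint speeds; "tau": joint torques, N m; "ee_pos": TCP position; "eef_rot": TCP orientation; "force": force on the tool from outside, world axes, zero at the start; "moment": the same for the moment, N m; "grip_width": finger opening in m; "grip_force": force on a finger pad.
Only numpy, scipy, OpenCV 4.12 (cv2) and the standard library are available. Lean on these libraries where they do the work, as an engineer would, in place of code of your own. Each camera call takes 0.05 s, during which the arm holds its last target. There are 200 camera calls.

TASK

Make up the two repair kits. The soldering kit is the orange tray: slide its keeper bar aside, stand the solder reel on its flange in the bay below it, slide the bar fully home over the reel again, and stand the jar of cotton swabs in the long side compartment. The glass-bonding kit is the blue tray: lay the roll of amber tape flat in the wide compartment and stand the black glue bottle upright in the narrow one; leave the round tin and the loupe where they are.

Things in the scene. Friction and masses are not known exactly. Their poses are not given: they have to be found in the camera images.
- reel: Reel of bright solder wire with two black flanges, 52 mm across, 30 mm high, 120 g, standing on a flange, loose on the desk. Origin: centre of its underside; z up.
- swab_jar: White round plastic jar of cotton swabs with a screw lid (blue marks round its side), 44 mm across (43 mm where it is gripped), 45 mm high, 50 g, loose. Origin: centre of its underside; z up.
- glue: Black bottle of glue with a pointed nozzle, 32 mm across, 78 mm high in all, 30 g, standing loose; to be treated as a cylinder 32 mm across over its whole height. Stands taller than the rest: keep the gripper's body clear of it. Origin: centre of its underside; z up.
- tape: Roll of amber tape, 56 mm across, 19 mm high, 60 g, lying flat, loose. Origin: centre of its underside; z up.
- solder_tray: Orange tray, fixed, 156 mm along its x, 160 along y. Origin: centre of underside, z up. Floor 6 mm up, rims 12 mm. Two rails 8 mm thick, 40 mm high run along y at x = -6 and +74. Reel bay between them, 72 mm square, centre x +34, y -40, with a 12 mm lip at y = 0; the keeper bar closes it from above. Jar compartment: x -74 to -10 (centre -42), y -76 to +76, anywhere along it.
- gate (a joint): Keeper bar of the orange tray: aluminium, 96 mm along the tray's x, 16 mm wide, 41 to 47 mm above the tray's underside; slides along the rails to the tray's +y. 0 = home, over the middle of the reel bay; 0.078 m = fully aside, bay clear. Stays where left (1.2 N friction); starts 0 to 20 mm from home. It clears a seated reel by 5 mm; over the bay it blocks it.
- gate_knob (a point): Middle of the black grip block on the keeper bar: block 26 mm along the tray's x, 14 mm along its y, 18 mm high, its top 65 mm and this point 56 mm above the tray's underside. Pinch it along the tray's y. At joint value q it stands at x = +34 mm, y = -40 mm + q of the orange tray.
- bonding_tray: Blue tray, fixed, 100 mm along its x, 164 along y. Origin: centre of underside, z up. Floor 6 mm up; rims and divider 12 mm high. Both compartments run 92 mm in x, centred on x = 0. Wide compartment (tape): y -78 to +14 mm, centre -32. Narrow compartment (glue): y +18 to +78 mm, centre +48.
- tin: Bystander, leave alone: small round silvery tin with a red mark on its lid, 56 mm across, 22 mm high, loose. Origin: centre of its underside.
- loupe: Bystander, leave alone: round black loupe with a turquoise band and a glass, 59 mm across, 18 mm high, loose. Origin: centre of its underside.
There are look-alikes about, which are no part of the job. There is more than one size of the tape; the one meant has the size given above.

How it is judged:
At the end, for the whole second after the job is handed in: Reel upright in the reel bay, keeper bar within 10 mm of home over it; jar upright in the orange side compartment; tape flat in the blue wide and glue upright in the blue narrow compartment; each inside, within 3 mm of floor height, tilted under 0.12 rad, at rest and released (x of reel in the frame of solder_tray between 0.02 and 0.048 m and y of reel in the frame of solder_tray between -0.054 and -0.026 m and z of reel in the frame of solder_tray between 0.003 and 0.009 m and angle between each of reel, swab_jar, tape, glue's own z axis and vertical below 0.12 rad and linear speed of each of reel, swab_jar, tape, glue below 0.02 m/s and x of swab_jar in the frame of solder_tray between -0.057 and -0.029 m and y of swab_jar in the frame of solder_tray between -0.058 and 0.058 m and z of swab_jar in the frame of solder_tray between 0.003 and 0.009 m and x of tape in the frame of bonding_tray between -0.022 and 0.022 m and y of tape in the frame of bonding_tray between -0.054 and -0.01 m and z of tape in the frame of bonding_tray between 0.003 and 0.009 m and x of glue in the frame of bonding_tray between -0.034 and 0.034 m and y of glue in the frame of bonding_tray between 0.03 and 0.066 m and z of glue in the frame of bonding_tray between 0.003 and 0.009 m and value of joint gate below 0.01 m and velocity of joint gate below 0.01 m/s); the robot touches nothing.
It fails at once if the tin or the loupe is moved by more than 20 mm (distance of any of tin, loupe from where it was at the start of the episode above 0.02 m).
It also fails if it takes over 138 s, if anything falls off the work surface, if the arm or the gripper's body presses on something with over 40 N, if the wrist force passes 120 N, or if a joint passes its speed limit or range.

## Working session

There is one attempt and no reset: what is moved stays moved. The work goes in short steps, Python scripts to look and compute and a tool call to move; the robot and the scene stay as the last step left them, time stands still between calls to the robot, and variables do not carry over. Pictures are saved under pics/ and viewed, at most 14 in all, crops included, and the job is handed in when it is done.

Besides the shell and the picture viewer there is one more tool, called after "Request:" as name(argument=value, ...), one argument or row to a line, values as JSON. carry_out: Moves the arm, as the interface text tells. Its arguments: {"type":"object","properties":{"motion":{"type":"array","items":{"type":"array"}},"hand":{"type":"number"},"force":{"type":"number"}},"required":["motion"]}

```bash
mkdir -p pics; ls; python3 - <<'E'
from station import ctrl,camera,camera_info,finder
import cv2,numpy as np
o=ctrl.get_obs();print({k:np.round(v,3) for k,v in o.items()})
for c in ("scene","side","wrist"):
    i=camera_info(c);print(c,{k:np.round(v,3).tolist() if not isinstance(v,str) else v for k,v in i.items()})
    p,d=camera(c);cv2.imwrite(f"pics/{c}0.png",p);np.save(f"{c}0.npy",d)
    if c!="wrist":
        for n in ["reel","swab_jar","glue","tape","solder_tray","bonding_tray","gate_knob","tin","loupe"]:
            print(c,n,[(np.round(x["location"]).tolist(),round(x["conf"],2)) for x in finder.pinpoint(c,n)])
E
```

```text
pics
{'time_s': np.float64(0.0), 'qpos': array([-1.177,  0.3  ,  1.522, -0.   ,  1.321, -0.067]), 'joint_vel': array([ 0.001, -0.   , -0.001, -0.   , -0.001, -0.001]), 'tau': array([-2.0000e-03, -5.3182e+01, -3.5274e+01,  7.1000e-02,  2.4000e-02,
       -0.0000e+00]), 'ee_pos': array([ 0.244, -0.492,  0.205]), 'eef_rot': array([-3.14 , -0.   ,  0.461]), 'force': array([-0.799,  0.204, -0.095]), 'moment': array([-0.014,  0.029, -0.023]), 'grip_force': np.float64(0.0), 'grip_width': np.float64(0.094)}
scene {'camera_matrix': [[470.459, 0.0, 323.583], [0.0, 470.459, 207.645], [0.0, 0.0, 1.0]], 'origin': [-0.217, -0.676, 0.773], 'attitude': [-2.196, -0.023, -0.887]}
scene reel [([423.0, 317.0], 0.58)]
scene swab_jar [([442.0, 288.0], 0.72)]
scene glue []
scene tape [([206.0, 205.0], 0.65), ([247.0, 174.0], 0.61), ([218.0, 189.0], 0.51)]
scene solder_tray [([357.0, 235.0], 0.72)]
scene bonding_tray [([258.0, 203.0], 0.66)]
scene gate_knob [([382.0, 215.0], 0.67), ([443.0, 289.0], 0.41)]
scene tin [([460.0, 263.0], 0.39)]
scene loupe []
side {'camera_matrix': [[402.837, 0.0, 318.917], [0.0, 402.837, 203.689], [0.0, 0.0, 1.0]], 'origin': [0.931, -0.412, 1.032], 'attitude': [-2.631, 0.003, 0.818]}
side reel [([196.0, 286.0], 0.84), ([245.0, 337.0], 0.67)]
side swab_jar [([219.0, 308.0], 0.55)]
side glue [([359.0, 177.0], 0.67), ([256.0, 276.0], 0.51)]
side tape [([360.0, 138.0], 0.66), ([412.0, 169.0], 0.6), ([383.0, 146.0], 0.51)]
side solder_tray [([303.0, 254.0], 0.63)]
side bonding_tray [([360.0, 178.0], 0.93)]
side gate_knob [([301.0, 264.0], 0.7)]
side tin [([249.0, 336.0], 0.56)]
side loupe [([276.0, 311.0], 0.65)]
wrist {'camera_matrix': [[309.707, 0.0, 321.225], [0.0, 309.707, 200.928], [0.0, 0.0, 1.0]], 'origin': [0.303, -0.464, 0.385], 'attitude': [2.914, -0.001, -1.11]}
```

View pics/scene0.png

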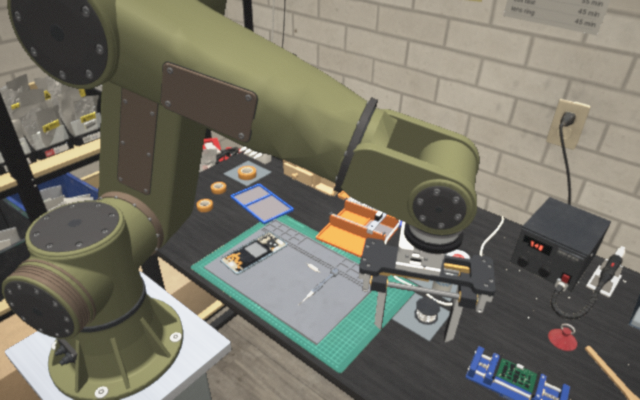

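View pics/side0.png

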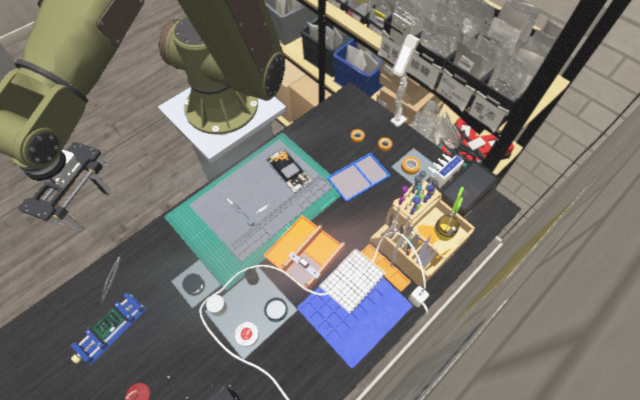

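View pics/wrist0.png

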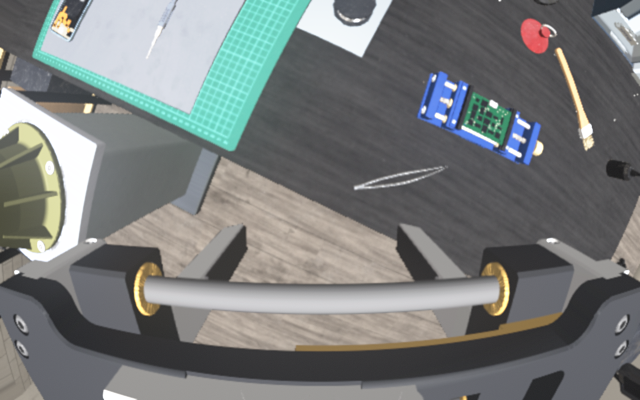

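The side view shows the orange tray at (303,250), the blue tray at (360,177), tape rolls at (357,135), (385,144) and (411,165), the reel at (194,283), the white jar at (216,303), the glue at (253,277), the tin at (247,335) and the loupe at (276,308). The scene view is mostly blocked by the arm. The wrist sees only the reel's mat, near (355,10).

```bash
cat > h.py <<'E'
from station import ctrl,camera,camera_info,finder
import cv2,numpy as np
from scipy.spatial.transform import Rotation as Ro
np.set_printoptions(precision=4,suppress=True)
def rays(c,uv,i=None):
    i=i or camera_info(c);K=np.array(i["camera_matrix"]);uv=np.atleast_2d(uv).astype(float)
    n=(uv-K[:2,2])/[K[0,0],K[1,1]]
    if c=="wrist":
        r=np.linalg.norm(n,axis=1,keepdims=True);d=np.hstack([n/np.maximum(r,1e-9)*np.sin(r),np.cos(r)])
        
    else: d=np.hstack([n,np.ones((len(n),1))])
    return np.array(i["origin"]),d,Ro.from_euler("xyz",i["attitude"])
def cloud(c,dep,uv,i=None):      # world points from depth at integer pixels
    o,d,R=rays(c,uv,i);uv=np.atleast_2d(uv).astype(int);z=dep[uv[:,1],uv[:,0]]
    return o+R.apply(d/d[:,2:]*z[:,None])
def onz(c,uv,z,i=None):
    o,d,R=rays(c,uv,i);w=R.apply(d);return o+w*((z-o[2])/w[:,2])[:,None]
E
python3 - <<'E'
from h import *
d=np.load("side0.npy")
P={"reel":(194,283),"jar":(216,303),"glue":(253,277),"tapeA":(357,135),"tapeB":(385,144),"tapeC":(411,165),"tin":(247,335),"loupe":(276,308),"otray":(303,250),"btray":(360,177)}
for k,v in P.items(): print(k,onz("side",v,0.02)[0],cloud("side",d,v)[0])
for k in ["reel","swab_jar","glue","tape"]:
    camera("side")
    for m in finder.cut_out("side",k):
        y,x=np.nonzero(m["mask"]);p=cloud("side",d,np.c_[x,y]);print(k,round(m["conf"],2),np.round(m["location"]),p.min(0),p.max(0),np.median(p,0))
p=cv2.imread("pics/side0.png")
a=cv2.resize(p[110:190,320:440],None,fx=5,fy=5,interpolation=3);cv2.imwrite("pics/c1.png",a)
b=cv2.resize(p[225:360,165:355],None,fx=4,fy=4,interpolation=3);cv2.imwrite("pics/c2.png",b)
E
```

```text
reel [ 0.4651 -0.424   0.02  ] [ 0.4694 -0.4239  0.0295]
jar [ 0.5468 -0.4133  0.02  ] [ 0.5556 -0.4133  0.0433]
glue [ 0.5572 -0.3022  0.02  ] [ 0.5679 -0.3053  0.049 ]
tapeA [0.415  0.2332 0.02  ] [0.4052 0.2455 0.0006]
tapeB [0.5002 0.2715 0.02  ] [0.4927 0.2834 0.0024]
tapeC [0.6082 0.2698 0.02  ] [0.6028 0.2813 0.0029]
tin [ 0.6625 -0.4048  0.02  ] [ 0.6646 -0.4048  0.0278]
loupe [ 0.6604 -0.3107  0.02  ] [ 0.6592 -0.3102  0.0153]
otray [ 0.5902 -0.156   0.02  ] [ 0.9306 -0.4119  1.0319]
btray [0.5323 0.1256 0.02  ] [0.528  0.1313 0.0092]
reel 0.89 [195. 283.] [ 0.423  -0.4517 -0.0013] [ 0.9306 -0.4009  1.0319] [ 0.4691 -0.4261  0.0307]
swab_jar 0.69 [216. 304.] [ 0.5188 -0.4394 -0.0012] [ 0.9306 -0.395   1.0319] [ 0.5591 -0.4168  0.0455]
glue 0.46 [254. 275.] [ 0.5425 -0.4119 -0.0029] [ 0.9306 -0.2915  1.0319] [ 0.5621 -0.3083  0.048 ]
tape 0.62 [386. 144.] [ 0.4623 -0.4119 -0.0044] [0.9306 0.3123 1.0319] [0.4927 0.2765 0.0122]
tape 0.6 [411. 166.] [ 0.5764  0.2435 -0.003 ] [0.6309 0.3109 0.0255] [0.6051 0.271  0.0184]
tape 0.47 [360. 137.] [0.391  0.2149 0.0003] [0.4329 0.2585 0.0211] [0.4127 0.2368 0.0146]
```

View pics/c2.png

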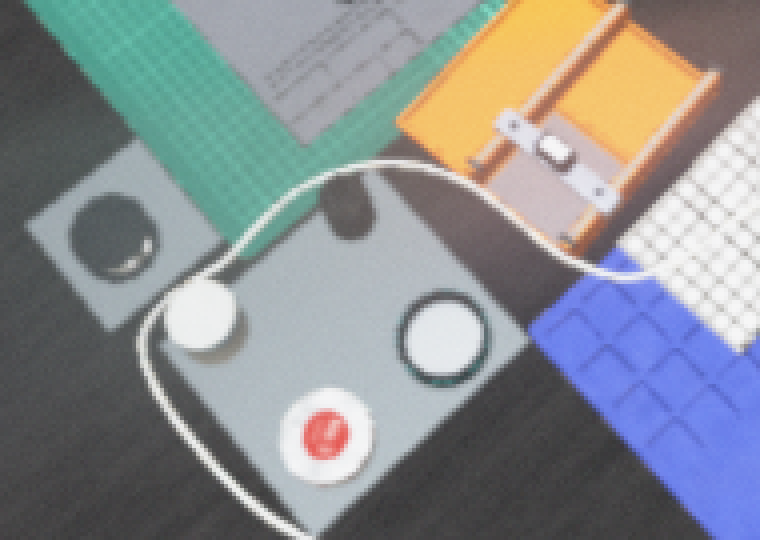

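The crop shows the reel (113,237), white jar (203,315), glue standing (350,205), loupe (445,338), tin with the red mark (326,436), and the keeper bar near home with its knob at (553,150). A white cable crosses the area, so I'll check its height.

```bash
python3 - <<'E'
from h import *
d=np.load("side0.npy")
f=lambda x,y:(165+x/4,225+y/4)
for q in [(255,545),(180,440),(142,350),(205,275),(262,205),(330,168),(400,163),(480,195),(540,245),(600,273),(650,272)]:
    u,v=f(*q);u,v=int(round(u)),int(round(v));P=[]
    for a in range(-2,3):
        for b in range(-2,3):
            if v+b<400: P.append(cloud("side",d,(u+a,v+b))[0])
    P=np.array(P);P=P[P[:,2]<.9]; print(q,P[np.argmax(P[:,2])],np.median(P[:,2]))
# knob & bar
for q in [(500,120),(555,148),(610,195),(470,165),(615,12),(712,78),(568,240),(400,120),(510,0),(720,90)]:
    u,v=f(*q);print(q,cloud("side",d,(round(u),round(v)))[0],onz("side",(u,v),.012)[0])
E
```

```text
(255, 545) [ 0.6803 -0.4732  0.0057] 0.0008665187195067148
(180, 440) [ 0.598  -0.4663  0.007 ] 0.002260949314409011
(142, 350) [ 0.5282 -0.4537  0.006 ] 0.0017350899146697518
(205, 275) [ 0.5451 -0.4011  0.0487] 0.007120239353855418
(262, 205) [ 0.5164 -0.3452  0.0111] 0.004437718017047398
(330, 168) [ 0.5538 -0.3046  0.078 ] 0.00974042541559117
(400, 163) [ 0.5527 -0.2608  0.0239] 0.002562692935983435
(480, 195) [ 0.6144 -0.2334  0.028 ] 0.005953795893470115
(540, 245) [ 0.6602 -0.2289  0.0306] 0.005201756031007587
(600, 273) [ 0.6949 -0.2158  0.024 ] 0.011119349200028328
(650, 272) [ 0.7201 -0.1832  0.0199] 0.015270405001067244
(500, 120) [ 0.5868 -0.1973  0.0479] [ 0.5742 -0.1894  0.012 ]
(555, 148) [ 0.6319 -0.1879  0.0664] [ 0.6147 -0.1757  0.012 ]
(610, 195) [ 0.6748 -0.1793  0.0479] [ 0.664  -0.1713  0.012 ]
(470, 165) [ 0.5936 -0.2312  0.0422] [ 0.5848 -0.2252  0.012 ]
(615, 12) [ 0.5788 -0.0859  0.0399] [ 0.5684 -0.0772  0.012 ]
(712, 78) [ 0.6575 -0.0718  0.0406] [ 0.6506 -0.063   0.012 ]
(568, 240) [ 0.6762 -0.2186  0.045 ] [ 0.6677 -0.2122  0.012 ]
(400, 120) [ 0.5291 -0.2394  0.0152] [ 0.5279 -0.2388  0.012 ]
(510, 0) [ 0.5097 -0.1257  0.0116] [ 0.5109 -0.1247  0.012 ]
(720, 90) [ 0.6587 -0.0625  0.0005] [ 0.6607 -0.0653  0.012 ]
```

View pics/c1.png

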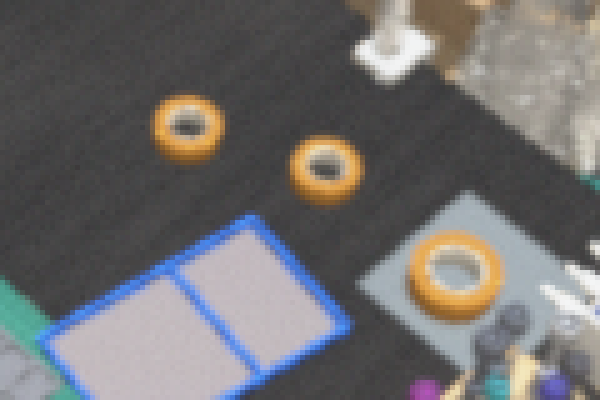

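The cable lies flat on the desk (up to about 7 mm high). Tape candidates in the side view:
- A (357,135), about 42 mm across
- B (385,144), about 42 mm across
- C (411,165), about 55 mm across, on the grey mat

C fits the 56 mm description, and the enlarged crop confirms it is the larger roll, at (455,275). Next I'll move over the orange tray for a wrist view.

Request:
carry_out(
  motion=[
    [[0.73,-0.32,-0.13],0.057],
    [[0.73,-0.32,-0.13],0.057],
    [[0.73,-0.32,-0.13],0.057],
    [[0.73,-0.32,-0.13],0.057],
    [[0.73,-0.32,-0.13],0.057],
    [[0.73,-0.32,-0.13],0.057],
  ],
  hand=-1,
)

```text
time_s: 2.05
ee_pos: [0.3467, -0.3706, 0.2314]
eef_rot: [3.141, 0.0, 0.104]
force: [-0.3, 0.4, 0.1]
grip_width: 0.0939
grip_force: 0.0
```

```bash
cat >> h.py <<'E'
def to(x,y,z,yaw=None,o=None):   # fractions for a move to a world TCP pose (tool down); yaw modulo pi
    o=o or ctrl.get_obs();R=Ro.from_euler("xyz",o["eef_rot"]);p=np.array(o["ee_pos"])
    f=R.inv().apply(np.array([x,y,z])-p)/.2
    cur=o["eef_rot"][2];dy=0 if yaw is None else (yaw-cur+np.pi/2)%np.pi-np.pi/2
    print("go",(x,y,z),"shift",np.round(f,3),"turn",round(-dy/(2*np.pi),4),"rows>=",int(max(np.linalg.norm(f)*4,abs(dy)/.15))+1,"j6",round(o["qpos"][5],2))
def state():
    o=ctrl.get_obs();print("t",round(float(o["time_s"]),2),"p",np.array(o["ee_pos"]),"yaw",round(o["eef_rot"][2],4),"F",np.array(o["force"]),"w",round(float(o["grip_width"]),4),"gf",round(float(o["grip_force"]),1));return o
E
python3 - <<'E'
from h import *
o=state();to(.43,-.27,.25,.1)
E
```

```text
t 2.05 p [ 0.3467 -0.3706  0.2314] yaw 0.1035 F [-0.312   0.4428  0.0924] w 0.0939 gf 0.0
go (0.43, -0.27, 0.25) shift [ 0.466 -0.457 -0.093] turn 0.0006 rows>= 3 j6 0.58
```

Request:
carry_out(
  motion=[
    [[0.47,-0.46,-0.1],0],
    [[0.47,-0.46,-0.1],0],
    [[0.47,-0.46,-0.1],0],
    [[0.47,-0.46,-0.1],0],
    [[0.47,-0.46,-0.1],0],
  ],
)

```text
time_s: 2.55
ee_pos: [0.4305, -0.27, 0.251]
eef_rot: [-3.141, 0.001, 0.103]
force: [-0.6, -0.2, 0.3]
grip_width: 0.0941
grip_force: 0.0
```

```bash
python3 - <<'E'
from h import *
state()
for c in ("wrist","side","scene"):
    i=camera_info(c);p,d=camera(c);cv2.imwrite(f"pics/{c}1.png",p);np.save(f"{c}1.npy",d);np.save(f"{c}1i.npy",i,allow_pickle=True)
    for n in ["reel","swab_jar","glue","tin","loupe","gate_knob","solder_tray","bonding_tray","tape"]:
        for x in finder.pinpoint(c,n):
            if x["conf"]>.4: print(c,n,np.round(x["location"],1),round(x["conf"],2),*[onz(c,x["location"],z,i)[0] for z in ([.056] if n=="gate_knob" else [0])])
E
```

```text
t 2.55 p [ 0.4305 -0.27    0.251 ] yaw 0.1028 F [-0.5509 -0.2467  0.279 ] w 0.0941 gf 0.0
wrist reel [429.8 165.6] 0.95 [ 0.4651 -0.4256  0.    ]
wrist swab_jar [431.6 105.4] 0.66 [ 0.5522 -0.4167  0.    ]
wrist glue [353.4  91.2] 0.68 [ 0.5551 -0.3021  0.    ]
wrist tin [430.8  34.1] 0.56 [ 0.6599 -0.4066  0.    ]
wrist loupe [364.7  24.7] 0.94 [ 0.6555 -0.3087  0.    ]
wrist gate_knob [271.2  23.4] 0.68 [ 0.6252 -0.1888  0.056 ]
wrist solder_tray [250.9  59.4] 0.68 [ 0.5887 -0.1551  0.    ]
wrist bonding_tray [ 92.6 105.1] 0.76 [0.5213 0.125  0.    ]
wrist tape [48.9 62.3] 0.93 [0.6105 0.2642 0.    ]
wrist tape [430.3  32.9] 0.66 [ 0.6617 -0.4057  0.    ]
wrist tape [ 40.2 121.6] 0.62 [0.4963 0.2777 0.    ]
wrist tape [ 55.6 168.6] 0.53 [0.4071 0.2267 0.    ]
side reel [196.4 285.7] 0.85 [ 0.4663 -0.4239  0.    ]
side swab_jar [217.8 307.1] 0.85 [ 0.551  -0.4163  0.    ]
side glue [255.6 279.9] 0.78 [ 0.5608 -0.3     0.    ]
side tin [250.5 334.5] 0.77 [ 0.6622 -0.3975  0.    ]
side loupe [272.8 312.1] 0.67 [ 0.6575 -0.3214  0.    ]
side gate_knob [301.1 265. ] 0.53 [ 0.6297 -0.196
[... 383 characters left out ...]
-0.3032 -0.    ]
scene swab_jar [444.1 289.5] 0.87 [ 0.5578 -0.4231  0.    ]
scene glue [399.3 267.8] 0.74 [ 0.5527 -0.3069  0.    ]
scene glue [445.  287.9] 0.48 [ 0.5637 -0.4223 -0.    ]
scene tin [457.5 264.8] 0.96 [ 0.6542 -0.4092  0.    ]
scene loupe [423.2 247.4] 0.84 [ 0.6569 -0.3133  0.    ]
scene gate_knob [379.9 215.3] 0.51 [ 0.6323 -0.1921  0.056 ]
scene solder_tray [359.4 234. ] 0.62 [ 0.5948 -0.1591  0.    ]
scene bonding_tray [260.2 203.7] 0.92 [0.5218 0.1331 0.    ]
scene tape [215.4 189.2] 0.73 [0.4876 0.2845 0.    ]
scene tape [248.8 171.2] 0.72 [0.622  0.2849 0.    ]
scene tape [460.1 263. ] 0.61 [ 0.6644 -0.4111  0.    ]
scene tape [205.2 208. ] 0.44 [0.4075 0.233  0.    ]
```

View pics/wrist1.png

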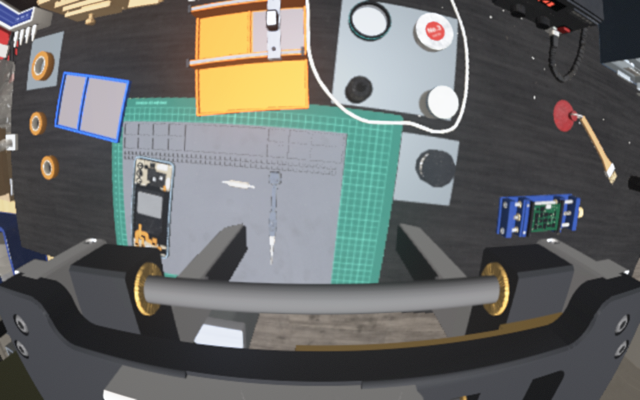

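The wrist picture shows the orange tray (250,60) with its knob at (272,20), blue tray (93,103), tapes (41,66)/(37,123)/(48,167), loupe (369,18), tin (434,31), glue (358,90), jar (442,101) and reel (436,167). All three cameras agree to within about 1 cm. I'll go above the orange tray for precise values.

Request:
carry_out(
  motion=[
    [[0.48,-0.46,0.0],0],
    [[0.48,-0.46,0.0],0],
    [[0.48,-0.46,0.0],0],
    [[0.48,-0.46,0.0],0],
    [[0.48,-0.46,0.0],0],
  ],
)

```text
time_s: 4.55
ee_pos: [0.517, -0.1676, 0.2512]
eef_rot: [-3.142, 0.001, 0.104]
force: [-0.5, 0.1, -0.5]
grip_width: 0.0942
grip_force: 0.0
```

```bash
python3 - <<'E'
from h import *
state()
i=camera_info("wrist");p,d=camera("wrist");cv2.imwrite("pics/wrist2.png",p);np.save("wrist2.npy",d);np.save("wrist2i.npy",i,allow_pickle=True)
for n in ["gate_knob","solder_tray","bonding_tray","reel","swab_jar","glue","tape"]:
    for x in finder.pinpoint("wrist",n):
        if x["conf"]>.4: print(n,np.round(x["location"],1),round(x["conf"],2),*[onz("wrist",x["location"],z,i)[0] for z in ([.056] if n=="gate_knob" else [0])])
h=cv2.cvtColor(p,cv2.COLOR_BGR2HSV)
for nm,lo,hi in (("blue",(100,150,60),(125,255,255)),("orange",(8,140,60),(22,255,255))):
    m=cv2.inRange(h,lo,hi);n,l,s,c=cv2.connectedComponentsWithStats(m)
    for k in np.argsort(-s[1:,4])[:3]+1:
        y,x=np.nonzero(l==k);P=cloud("wrist",d,np.c_[x,y],i);g=(P[:,2]>-.01)&(P[:,2]<.06);
        Q=onz("wrist",np.c_[x,y],.012,i)[:,:2] 
        print(nm,s[k],"z pct",np.percentile(P[g,2],[5,50,95]),"rect",cv2.minAreaRect((Q*1000).astype(np.float32)))
E
```

```text
t 4.55 p [ 0.517  -0.1676  0.2512] yaw 0.1039 F [-0.524   0.0636 -0.539 ] w 0.0942 gf 0.0
gate_knob [350.2  96.1] 0.96 [ 0.6275 -0.1915  0.056 ]
solder_tray [318.2 121.9] 0.79 [ 0.5934 -0.156   0.    ]
bonding_tray [136.9 157.2] 0.91 [0.5231 0.1246 0.    ]
reel [477.3 227.1] 0.69 [ 0.4661 -0.4246  0.    ]
reel [ 74.  107.9] 0.63 [0.6042 0.2761 0.    ]
swab_jar [487.  172.4] 0.56 [ 0.5547 -0.4224 -0.    ]
glue [418.9 162.9] 0.69 [ 0.5535 -0.3059  0.    ]
glue [431.   93.6] 0.43 [ 0.656  -0.3116  0.    ]
tape [ 72.6 168.2] 0.85 [ 0.4965  0.2777 -0.    ]
tape [ 74.4 108.5] 0.81 [0.6031 0.2749 0.    ]
tape [ 87.2 218.3] 0.71 [0.4067 0.2462 0.    ]
blue [ 92 118  90  84 900] z pct [0.0012 0.011  0.0128] rect ((522.9044189453125, 127.35343170166016), (166.3321075439453, 100.83688354492188), 80.38903045654297)
blue [571 242  20   8  71] z pct [0.0085 0.0103 0.03  ] rect ((447.1866760253906, -682.35986328125), (14.183343887329102, 62.00551986694336), 8.461386680603027)
blue [593 247   6  13  42] z pct [0.0315 0.0346 0.0355] rect ((434.783935546875, -741.1614379882812), (26.480270385742188, 15.354759216308594), 1.38230299949646)
orange [ 258  130  119   52 5697] z pct [0.0045 0.006  0.0117] rect ((548.1873779296875, -159.4628143310547), (67.81300354003906, 160.71241760253906), 7.4303364753723145)
orange [ 256   68   84   60 3381] z pct [0.0046 0.0062 0.0291] rect ((624.5523071289062, -125.08558654785156), (78.76005554199219, 112.32604217529297), 6.984559535980225)
orange [222  18  25  27 545] z pct [0.0029 0.0047 0.0087] rect ((713.9500732421875, -25.574485778808594), (40.53446578979492, 34.630889892578125), 3.9287164211273193)
```

View pics/wrist2.png

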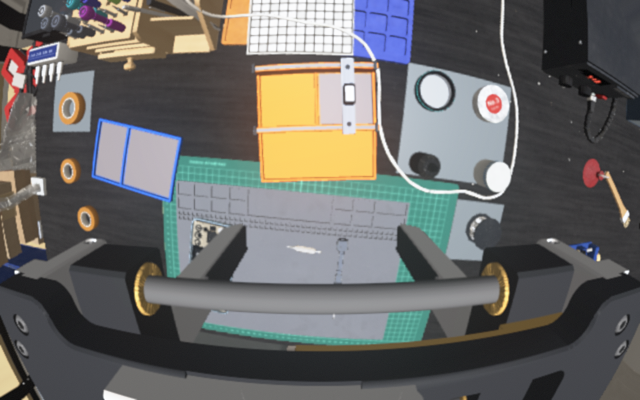

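The picture shows the bar close to home with its knob at (349,94), the orange tray (318,122), the blue tray (137,160) with its narrow compartment to the left, tape C (71,108) and the pen box near (110,30). Next I'll pinch the knob.

```bash
python3 - <<'E'
from h import *
o=state();to(.630,-.191,.11,.128);to(.630,-.191,.050,.128)
# height around tape C
P=[]
for c,f in (("side","side1"),("wrist","wrist2")):
    d=np.load(f+".npy");i=np.load(f+"i.npy",allow_pickle=True).item()
    y,x=np.mgrid[0:400,0:640];uv=np.c_[x.ravel(),y.ravel()];p=cloud(c,d,uv,i);p=p[d.ravel()>0];P.append(p)
    t=p[(np.hypot(p[:,0]-.606,p[:,1]-.275)<.04)&(p[:,2]>.012)&(p[:,2]<.03)];print(c,"tape",len(t),np.percentile(t,[2,50,98],axis=0))
    # knob top
    k=p[(np.hypot(p[:,0]-.63,p[:,1]+.19)<.03)&(p[:,2]>.058)&(p[:,2]<.075)];print("knob",len(k),k.mean(0),np.ptp(k,0))
p=np.vstack(P);p=p[(p[:,2]>.03)&(p[:,2]<.3)]
print("max height, rows x .5...75, cols y .16...40")
for xx in np.arange(.5,.76,.025):
    print(round(xx,3),[int(1000*max([0,*p[(abs(p[:,0]-xx)<.0125)&(abs(p[:,1]-yy)<.0125),2]])) for yy in np.arange(.16,.41,.025)])
E
```

```text
t 4.95 p [ 0.5168 -0.1684  0.2516] yaw 0.1018 F [ 0.1041 -0.4849  0.328 ] w 0.0936 gf 0.0
go (0.63, -0.191, 0.11) shift [0.552 0.17  0.708] turn -0.0042 rows>= 4 j6 1.09
go (0.63, -0.191, 0.05) shift [0.552 0.17  1.008] turn -0.0042 rows>= 5 j6 1.09
side tape 194 [[0.5787 0.2461 0.0125]
 [0.605  0.2719 0.0198]
 [0.63   0.2985 0.024 ]]
knob 57 [ 0.6299 -0.1901  0.0661] [0.0263 0.0152 0.0133]
wrist tape 469 [[0.5779 0.2452 0.0124]
 [0.6043 0.2678 0.0184]
 [0.6293 0.2977 0.0204]]
knob 252 [ 0.6292 -0.1893  0.065 ] [0.0261 0.0156 0.0098]
max height, rows x .5...75, cols y .16...40
0.5 [0, 0, 0, 0, 0, 0, 0, 0, 0, 253]
0.525 [0, 0, 0, 0, 0, 0, 0, 0, 0, 263]
0.55 [0, 0, 0, 0, 0, 0, 0, 0, 0, 273]
0.575 [0, 0, 0, 0, 0, 0, 0, 0, 0, 269]
0.6 [0, 0, 0, 0, 0, 0, 0, 0, 0, 250]
0.625 [0, 0, 0, 0, 0, 0, 0, 0, 0, 270]
0.65 [0, 0, 0, 0, 0, 38, 39, 40, 39, 271]
0.675 [114, 113, 0, 0, 0, 58, 59, 58, 58, 271]
0.7 [193, 185, 0, 0, 0, 63, 62, 63, 62, 246]
0.725 [194, 188, 0, 76, 76, 75, 75, 75, 75, 270]
0.75 [192, 115, 77, 76, 75, 76, 76, 76, 78, 271]
```

Request:
carry_out(
  motion=[
    [[0.55,0.165,0.7],-0.004],
    [[0.55,0.165,0.7],-0.004],
    [[0.55,0.165,0.7],-0.004],
    [[0.55,0.165,0.7],-0.004],
    [[0.55,0.165,0.85],-0.004],
    [[0.55,0.165,0.95],-0.004],
    [[0.55,0.165,1.0],-0.004],
    [[0.55,0.165,1.0],-0.004],
    [[0.55,0.165,1.0],-0.004],
  ],
)

```text
time_s: 5.85
ee_pos: [0.6303, -0.1897, 0.0527]
eef_rot: [3.141, -0.001, 0.128]
force: [0.2, -0.1, -0.3]
grip_width: 0.094
grip_force: 0.0
```

Request:
carry_out(
  motion=[
    [[0,0,0],0],
    [[0,0,0],0],
    [[0,0,0],0],
    [[0,0,0],0],
    [[0,0,0],0],
    [[0,0,0],0],
    [[0,0,0],0],
    [[0,0,0],0],
    [[0,0,0],0],
    [[0,0,0],0],
    [[0,0,0],0],
    [[0,0,0],0],
  ],
  hand=1,
  force=10,
)

```text
time_s: 7.05
ee_pos: [0.6298, -0.1889, 0.0514]
eef_rot: [-3.141, 0.0, 0.128]
force: [-2.0, 4.8, 2.5]
grip_width: 0.014
grip_force: 10.0
```

Request:
carry_out(
  motion=[
    [[0,-0.06,0],0],
    [[0,-0.13,0],0],
    [[0,-0.2,0],0],
    [[0,-0.27,0],0],
    [[0,-0.33,0],0],
    [[0,-0.36,0],0],
    [[0,-0.38,0],0],
    [[0,-0.38,0],0],
    [[0,-0.38,0],0],
  ],
)

```text
time_s: 7.95
ee_pos: [0.6201, -0.1141, 0.0514]
eef_rot: [-3.141, 0.0, 0.128]
force: [-2.7, 1.2, 0.7]
grip_width: 0.0143
grip_force: 10.0
```

Request:
carry_out(
  motion=[
    [[0,0,0],0],
    [[0,0,0],0],
    [[0,0,0],0],
    [[0,0,0],0],
    [[0,0,-0.3],0],
    [[0,0,-0.6],0],
    [[0,0,-0.9],0],
    [[0,0,-0.9],0],
    [[0,0,-0.9],0],
  ],
  hand=-1,
)

```text
time_s: 8.85
ee_pos: [0.6215, -0.1144, 0.2367]
eef_rot: [3.139, -0.008, 0.128]
force: [0.1, -0.6, -0.2]
grip_width: 0.0821
grip_force: 0.0
```

```bash
python3 - <<'E'
from h import *
o=state()
i=camera_info("wrist");p,d=camera("wrist");cv2.imwrite("pics/wrist3.png",p)
for n in ["gate_knob","solder_tray","reel","swab_jar","glue"]:
    for x in finder.pinpoint("wrist",n):
        if x["conf"]>.4: print(n,np.round(x["location"],1),round(x["conf"],2),onz("wrist",x["location"],.056 if n=="gate_knob" else 0,i)[0])
to(.465,-.425,.2,.128)
E
```

```text
t 8.85 p [ 0.6215 -0.1144  0.2367] yaw 0.1277 F [ 0.1159 -0.5696 -0.1549] w 0.0821 gf 0.0
gate_knob [321.4 188.3] 0.55 [ 0.6204 -0.1158  0.056 ]
solder_tray [348.9 208.2] 0.9 [ 0.5874 -0.1588  0.    ]
swab_jar [496.9 247.6] 0.77 [ 0.5519 -0.4128  0.    ]
glue [439.3 240.7] 0.85 [ 0.5545 -0.3034  0.    ]
go (0.465, -0.425, 0.2) shift [-0.965  1.444  0.15 ] turn -0.0 rows>= 7 j6 1.2
```

The bar has moved about 76 mm aside. The reel comes next, with three views agreeing on (0.4655,-0.4245).

Request:
carry_out(
  motion=[
    [[-0.9,0.9,0],0],
    [[-0.9,0.9,0],0],
    [[-0.9,0.9,0],0],
    [[-0.9,0.9,0],0],
    [[-0.9,0.9,0],0],
    [[-0.9,0.9,0],0],
    [[-0.9,0.9,0],0],
  ],
)

```text
time_s: 9.85
ee_pos: [0.4638, -0.3163, 0.2308]
eef_rot: [-3.141, 0.001, 0.125]
force: [-0.4, -0.2, 0.6]
grip_width: 0.094
grip_force: 0.0
```

```bash
python3 - <<'E'
from h import *
o=state();to(.4655,-.4245,.06,.128);to(.4655,-.4245,.0095,.128)
i=camera_info("wrist");p,d=camera("wrist")
for n in ["reel","swab_jar","glue"]:
    for x in finder.cut_out("wrist",n)[:2]:
        v,u=np.nonzero(x["mask"]);P=cloud("wrist",d,np.c_[u,v],i);P=P[np.linalg.norm(P-P.mean(0),axis=1)<.2]
        zt=np.percentile(P[:,2],95);T=P[P[:,2]>zt-.006];print(n,round(x["conf"],2),x["location"],"top",zt,"ctr",(T[:,:2].max(0)+T[:,:2].min(0))/2,"size",np.ptp(T[:,:2],axis=0))
E
```

```text
t 9.85 p [ 0.4638 -0.3163  0.2308] yaw 0.1255 F [-0.4095 -0.2323  0.5645] w 0.094 gf 0.0
go (0.4655, -0.4245, 0.06) shift [-0.059  0.539  0.854] turn -0.0004 rows>= 5 j6 0.78
go (0.4655, -0.4245, 0.0095) shift [-0.059  0.539  1.106] turn -0.0004 rows>= 5 j6 0.78
reel 0.83 [402.9, 192.0] top 0.031014809544666178 ctr [ 0.4651 -0.4277] size [0.0509 0.0502]
swab_jar 0.75 [411.6, 125.1] top 0.04620175395294329 ctr [ 0.5542 -0.4163] size [0.0418 0.0438]
swab_jar 0.27 [404.7, 47.3] top 0.023069500714616054 ctr [ 0.6579 -0.4044] size [0.0555 0.0557]
```

Request:
carry_out(
  motion=[
    [[-0.06,0.545,0.2],0],
    [[-0.06,0.545,0.4],0],
    [[-0.06,0.545,0.6],0],
    [[-0.06,0.545,0.75],0],
    [[-0.06,0.545,0.85],0],
    [[-0.06,0.545,0.95],0],
    [[-0.06,0.545,1.0],0],
    [[-0.06,0.545,1.0],0],
    [[-0.06,0.545,1.0],0],
  ],
)

```text
time_s: 10.95
ee_pos: [0.4672, -0.4251, 0.0324]
eef_rot: [3.141, -0.001, 0.129]
force: [-0.2, 0.1, 0.5]
grip_width: 0.0943
grip_force: 0.0
```

Request:
carry_out(
  motion=[
    [[0,0,0.06],0],
    [[0,0,0.105],0],
    [[0,0,0.105],0],
    [[0,0,0.105],0],
    [[0,0,0.105],0],
  ],
)

```text
time_s: 11.45
ee_pos: [0.4666, -0.4253, 0.0108]
eef_rot: [3.141, -0.0, 0.128]
force: [-0.1, -0.3, 0.3]
grip_width: 0.0938
grip_force: 0.0
```

Request:
carry_out(
  motion=[
    [[0,0,0],0],
    [[0,0,0],0],
    [[0,0,0],0],
    [[0,0,0],0],
    [[0,0,0],0],
    [[0,0,0],0],
    [[0,0,0],0],
    [[0,0,0],0],
    [[0,0,0],0],
    [[0,0,0],0],
  ],
  hand=1,
  force=15,
)

```text
time_s: 12.45
ee_pos: [0.4666, -0.4252, 0.0105]
eef_rot: [3.141, -0.0, 0.128]
force: [1.0, -1.0, -0.2]
grip_width: 0.0518
grip_force: 15.0
```

Request:
carry_out(
  motion=[
    [[0,0,-0.15],0],
    [[0,0,-0.35],0],
    [[0,0,-0.55],0],
    [[0,0,-0.7],0],
    [[0.15,-0.15,-0.7],0],
    [[0.3,-0.3,-0.7],0],
    [[0.45,-0.45,-0.7],0],
    [[0.6,-0.6,-0.7],0],
    [[0.75,-0.75,-0.7],0],
    [[0.9,-0.9,-0.7],0],
    [[0.97,-0.98,-0.7],0],
    [[0.97,-0.98,-0.7],0],
  ],
)

```text
time_s: 13.65
ee_pos: [0.635, -0.2033, 0.1499]
eef_rot: [-3.141, 0.001, 0.131]
force: [-0.7, 0.8, -0.5]
grip_width: 0.0515
grip_force: 15.0
```

```bash
python3 - <<'E'
from h import *
o=state();to(.6315,-.190,.06,.128);to(.6315,-.190,.0175,.128)
E
```

```text
t 13.65 p [ 0.635  -0.2033  0.1499] yaw 0.1312 F [-0.6911  0.7726 -0.5102] w 0.0515 gf 15.0
go (0.6315, -0.19, 0.06) shift [-0.009 -0.068  0.449] turn 0.0005 rows>= 2 j6 1.07
go (0.6315, -0.19, 0.0175) shift [-0.008 -0.068  0.662] turn 0.0005 rows>= 3 j6 1.07
```

Request:
carry_out(
  motion=[
    [[-0.01,-0.075,0.0],0],
    [[-0.01,-0.075,0.1],0],
    [[-0.01,-0.075,0.25],0],
    [[-0.01,-0.075,0.4],0],
    [[-0.01,-0.075,0.52],0],
    [[-0.01,-0.075,0.6],0],
    [[-0.01,-0.075,0.64],0],
    [[-0.01,-0.075,0.66],0],
    [[-0.01,-0.075,0.66],0],
    [[-0.01,-0.075,0.66],0],
  ],
)

```text
time_s: 14.65
ee_pos: [0.6305, -0.1916, 0.0195]
eef_rot: [3.141, -0.001, 0.128]
force: [0.6, -0.1, -0.5]
grip_width: 0.0516
grip_force: 15.0
```

Request:
carry_out(
  motion=[
    [[0,0,0],0],
    [[0,0,0],0],
    [[0,0,0],0],
    [[0,0,0],0],
    [[0,0,0],0],
    [[0,0,-0.1],0],
    [[0,0,-0.3],0],
    [[0,0,-0.55],0],
    [[0,0,-0.8],0],
    [[0,0,-0.9],0],
    [[0,0,-0.9],0],
  ],
  hand=-0.6,
)

```text
time_s: 15.75
ee_pos: [0.6311, -0.1918, 0.2024]
eef_rot: [3.139, -0.006, 0.128]
force: [0.2, 0.5, -0.9]
grip_width: 0.0753
grip_force: 0.0
```

```bash
cat >> h.py <<'E'
def tops(c,names):
    i=camera_info(c);p,d=camera(c)
    for n in names:
        for x in finder.cut_out(c,n)[:3]:
            v,u=np.nonzero(x["mask"]);P=cloud(c,d,np.c_[u,v],i);P=P[d[v,u]>0]
            zt=np.percentile(P[:,2],90);T=P[abs(P[:,2]-zt)<.006];print(n,round(x["conf"],2),np.round(x["location"]),"top",zt,"ctr",(T[:,:2].max(0)+T[:,:2].min(0))/2,"size",np.ptp(T[:,:2],axis=0))
    return p,d,i
def loc(t,x,y):
    o,w={"s":((.592,-.155),.128),"b":((.523,.126),-.168)}[t];c,s=np.cos(w),np.sin(w);return np.array([[c,s],[-s,c]])@(np.array([x,y])-o)
E
python3 - <<'E'
from h import *
o=state();p,d,i=tops("wrist",["reel","swab_jar","glue"]);cv2.imwrite("pics/wrist4.png",p)
for n in ["gate_knob","solder_tray"]:
    for x in finder.pinpoint("wrist",n): print(n,round(x["conf"],2),onz("wrist",x["location"],.056 if n=="gate_knob" else 0,i)[0])
to(.554,-.4165,.2,.128)
E
```

```text
t 15.75 p [ 0.6311 -0.1918  0.2024] yaw 0.1278 F [ 0.2034  0.5189 -0.9387] w 0.0753 gf 0.0
reel 0.71 [322. 191.] top 0.036785780504543224 ctr [ 0.6287 -0.1923] size [0.0502 0.0491]
swab_jar 0.63 [470. 248.] top 0.014046165729992732 ctr [ 0.5737 -0.41  ] size [0.0036 0.0108]
swab_jar 0.52 [105. 221.] top 0.010847790273648072 ctr [0.5345 0.1278] size [0.0999 0.1756]
glue 0.46 [250. 186.] top 0.0651997118078323 ctr [ 0.6206 -0.1157] size [0.0258 0.0156]
gate_knob 0.63 [ 0.6175 -0.1155  0.056 ]
solder_tray 0.66 [ 0.5882 -0.1511  0.    ]
go (0.554, -0.4165, 0.2) shift [-0.519  1.069 -0.016] turn -0.0 rows>= 5 j6 1.09
```

View pics/wrist4.png

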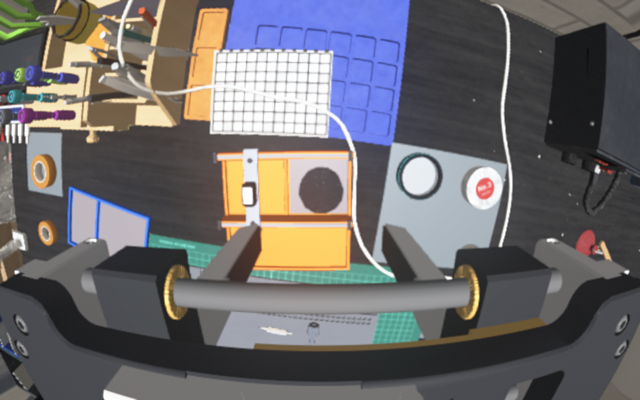

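The reel (322,190) sits flat in the bay, top at 36.8 mm and tray-local (32,-42) mm. The bar is aside with its knob at (249,193), so I'll close it now.

Request:
carry_out(
  motion=[
    [[0,-0.2,0.0],0],
    [[0,-0.39,0.1],0],
    [[0,-0.39,0.3],0],
    [[0,-0.39,0.5],0],
    [[0,-0.39,0.65],0],
    [[0,-0.39,0.72],0],
    [[0,-0.39,0.755],0],
    [[0,-0.39,0.755],0],
    [[0,-0.39,0.755],0],
  ],
)

```text
time_s: 16.95
ee_pos: [0.6208, -0.1143, 0.0488]
eef_rot: [3.141, -0.002, 0.128]
force: [-0.3, 0.0, 0.4]
grip_width: 0.0749
grip_force: 0.0
```

Request:
carry_out(
  motion=[
    [[0,0,0],0],
    [[0,0,0],0],
    [[0,0,0],0],
    [[0,0,0],0],
    [[0,0,0],0],
    [[0,0,0],0],
    [[0,0,0],0],
    [[0,0,0],0],
    [[0,0,0],0],
    [[0,0,0],0],
    [[0,0,0],0],
    [[0,0,0],0],
  ],
  hand=1,
  force=10,
)

```text
time_s: 18.15
ee_pos: [0.6201, -0.1141, 0.0475]
eef_rot: [3.142, -0.0, 0.128]
force: [0.7, -1.1, -0.1]
grip_width: 0.014
grip_force: 10.0
```

Request:
carry_out(
  motion=[
    [[0,0.06,0],0],
    [[0,0.13,0],0],
    [[0,0.2,0],0],
    [[0,0.27,0],0],
    [[0,0.32,0],0],
    [[0,0.35,0],0],
    [[0,0.37,0],0],
    [[0,0.38,0],0],
    [[0,0.39,0],0],
    [[0,0.39,0],0],
  ],
)

```text
time_s: 19.15
ee_pos: [0.6298, -0.189, 0.0474]
eef_rot: [-3.138, 0.001, 0.129]
force: [-1.9, 14.0, 4.7]
grip_width: 0.0144
grip_force: 10.0
```

The 14 N reaction shows the bar is against its home stop. I'll release and go for the jar.

Request:
carry_out(
  motion=[
    [[0,-0.012,0],0],
    [[0,-0.012,0],0],
    [[0,-0.012,0],0],
    [[0,-0.012,0],0],
    [[0,-0.012,0],0],
    [[0,-0.012,-0.25],0],
    [[0,-0.012,-0.5],0],
    [[0,-0.012,-0.75],0],
    [[0,-0.012,-0.75],0],
    [[0,-0.012,-0.75],0],
  ],
  hand=-1,
)

```text
time_s: 20.15
ee_pos: [0.63, -0.1892, 0.1982]
eef_rot: [3.141, -0.002, 0.128]
force: [0.3, 0.4, -0.9]
grip_width: 0.0902
grip_force: 0.0
```

Request:
carry_out(
  motion=[
    [[-0.3,0.5,0],0],
    [[-0.7,0.9,0],0],
    [[-0.9,0.9,0],0],
    [[-0.9,0.9,0],0],
    [[-0.9,0.9,0],0],
    [[-0.9,0.9,0],0],
    [[-0.9,0.9,0],0],
  ],
)

```text
time_s: 20.85
ee_pos: [0.4729, -0.3912, 0.1959]
eef_rot: [-3.14, 0.002, 0.125]
force: [-0.2, -0.0, -0.4]
grip_width: 0.0941
grip_force: 0.0
```

```bash
python3 - <<'E'
from h import *
o=state();p,d,i=tops("wrist",["swab_jar","glue","gate_knob"])
to(.554,-.4165,.1,.128);to(.554,-.4165,.012,.128)
E
```

```text
t 20.85 p [ 0.4729 -0.3912  0.1959] yaw 0.1253 F [-0.2156 -0.0027 -0.3849] w 0.0941 gf 0.0
swab_jar 0.72 [351.  33.] top 0.02272311149445022 ctr [ 0.6581 -0.4042] size [0.055  0.0548]
glue 0.76 [251. 110.] top 0.06125431989738626 ctr [ 0.5545 -0.3064] size [0.012  0.0095]
gate_knob 0.97 [166.  41.] top 0.0647795434870358 ctr [ 0.6292 -0.1897] size [0.0264 0.0171]
go (0.554, -0.4165, 0.1) shift [0.374 0.186 0.484] turn 0.0002 rows>= 3 j6 0.7
go (0.554, -0.4165, 0.012) shift [0.374 0.186 0.924] turn 0.0002 rows>= 5 j6 0.7
```

Request:
carry_out(
  motion=[
    [[0.2,0.186,0],0],
    [[0.375,0.186,0],0],
    [[0.375,0.186,0.2],0],
    [[0.375,0.186,0.4],0],
    [[0.375,0.186,0.6],0],
    [[0.375,0.186,0.75],0],
    [[0.375,0.186,0.85],0],
    [[0.375,0.186,0.92],0],
    [[0.375,0.186,0.92],0],
    [[0.375,0.186,0.92],0],
  ],
)

```text
time_s: 22.05
ee_pos: [0.554, -0.4177, 0.0143]
eef_rot: [3.141, -0.001, 0.128]
force: [-0.4, -0.1, -0.5]
grip_width: 0.094
grip_force: 0.0
```

Request:
carry_out(
  motion=[
    [[0,0,0],0],
    [[0,0,0],0],
    [[0,0,0],0],
    [[0,0,0],0],
    [[0,0,0],0],
    [[0,0,0],0],
    [[0,0,0],0],
    [[0,0,0],0],
    [[0,0,0],0],
    [[0,0,0],0],
    [[0,0,0],0],
  ],
  hand=1,
  force=12,
)

```text
time_s: 23.15
ee_pos: [0.5533, -0.4178, 0.0134]
eef_rot: [-3.142, 0.0, 0.128]
force: [0.2, 0.3, 0.6]
grip_width: 0.0425
grip_force: 12.0
```

Request:
carry_out(
  motion=[
    [[0,0,-0.1],0],
    [[0,0,-0.25],0],
    [[0,0,-0.4],0],
    [[0,0,-0.6],0],
    [[0,0,-0.7],0],
    [[0,0,-0.7],0],
  ],
)

```text
time_s: 23.75
ee_pos: [0.5542, -0.4186, 0.157]
eef_rot: [3.137, -0.004, 0.128]
force: [0.0, -0.8, -0.9]
grip_width: 0.0428
grip_force: 12.0
```

```bash
python3 - <<'E'
from h import *
o=state();c,s=np.cos(.128),np.sin(.128)
# home knob gives tray centre check
t=np.array([.592,-.155])+[-.042*c+.005*s,-.042*s-.005*c];print(t)
to(*t,.15,.128);to(*t,.019,.128)
E
```

```text
t 23.75 p [ 0.5542 -0.4186  0.157 ] yaw 0.1277 F [ 0.0036 -0.7779 -0.8706] w 0.0428 gf 12.0
[ 0.551  -0.1653]
go (np.float64(0.5509818482988604), np.float64(-0.16532042785073853), 0.15) shift [ 0.145 -1.259  0.03 ] turn -0.0 rows>= 6 j6 0.74
go (np.float64(0.5509818482988604), np.float64(-0.16532042785073853), 0.019) shift [ 0.143 -1.261  0.685] turn -0.0 rows>= 6 j6 0.74
```

Request:
carry_out(
  motion=[
    [[0.03,-0.15,0],0],
    [[0.06,-0.33,0],0],
    [[0.09,-0.51,0],0],
    [[0.12,-0.7,0],0],
    [[0.14,-0.85,0],0],
    [[0.145,-0.98,0],0],
    [[0.145,-1.0,0],0],
    [[0.145,-1.0,0],0],
  ],
)

```text
time_s: 24.55
ee_pos: [0.5563, -0.2154, 0.1525]
eef_rot: [-3.141, 0.001, 0.129]
force: [0.0, -0.6, 0.3]
grip_width: 0.0431
grip_force: 12.0
```

Request:
carry_out(
  motion=[
    [[0,-0.15,0],0],
    [[0,-0.26,0.05],0],
    [[0,-0.26,0.2],0],
    [[0,-0.26,0.38],0],
    [[0,-0.26,0.52],0],
    [[0,-0.26,0.6],0],
    [[0,-0.26,0.65],0],
    [[0,-0.26,0.675],0],
    [[0,-0.26,0.675],0],
    [[0,-0.26,0.675],0],
  ],
)

```text
time_s: 25.55
ee_pos: [0.5502, -0.1648, 0.0188]
eef_rot: [3.141, -0.001, 0.127]
force: [-0.7, -0.1, 0.1]
grip_width: 0.0427
grip_force: 12.0
```

```bash
python3 - <<'E'
from h import *
o=state();print(loc("s",*o["ee_pos"][:2]))
to(*o["ee_pos"][:2],.0198,.128)
E
```

```text
t 25.55 p [ 0.5502 -0.1648  0.0188] yaw 0.1273 F [-0.6546 -0.0971  0.0846] w 0.0427 gf 12.0
[-0.0427 -0.0044]
go (np.float64(0.550224836478209), np.float64(-0.1648170468485162), 0.0198) shift [ 0.     0.    -0.005] turn -0.0001 rows>= 1 j6 1.09
```

Request:
carry_out(
  motion=[
    [[0,0,0],0],
    [[0,0,0],0],
    [[0,0,0],0],
    [[0,0,0],0],
    [[0,0,-0.15],0],
    [[0,0,-0.35],0],
    [[0,0,-0.6],0],
    [[0,0,-0.8],0],
    [[-0.2,0.3,-0.8],0],
    [[-0.2,0.5,-0.8],0],
    [[-0.2,0.5,-0.8],0],
    [[-0.2,0.5,-0.8],0],
  ],
  hand=-0.3,
)

```text
time_s: 26.75
ee_pos: [0.5226, -0.2698, 0.1782]
eef_rot: [-3.141, 0.0, 0.125]
force: [-0.4, -0.2, -0.7]
grip_width: 0.0612
grip_force: 0.0
```

```bash
python3 - <<'E'
from h import *
o=state();p,d,i=tops("wrist",["swab_jar","glue"]);cv2.imwrite("pics/wrist5.png",p)
to(.555,-.305,.1,.128);to(.555,-.305,.016,.128)
E
```

```text
t 26.75 p [ 0.5226 -0.2698  0.1782] yaw 0.1254 F [-0.4075 -0.1721 -0.7424] w 0.0612 gf 0.0
swab_jar 0.91 [228. 158.] top 0.051723344789921424 ctr [ 0.5506 -0.1655] size [0.043  0.0427]
glue 0.74 [356. 167.] top 0.060830998061904104 ctr [ 0.5545 -0.305 ] size [0.0112 0.0122]
go (0.555, -0.305, 0.1) shift [0.133 0.207 0.391] turn 0.0001 rows>= 2 j6 0.91
go (0.555, -0.305, 0.016) shift [0.133 0.207 0.811] turn 0.0001 rows>= 4 j6 0.91
```

View pics/wrist5.png

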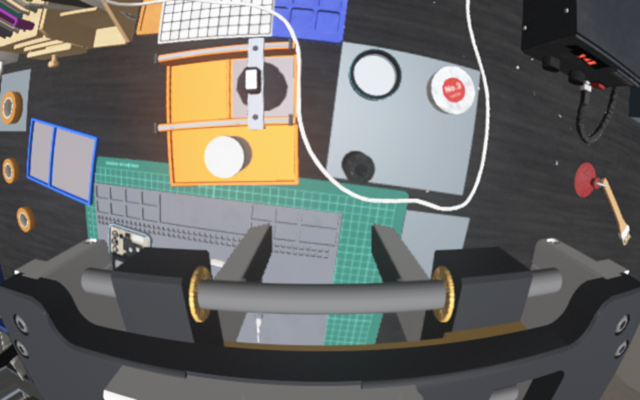

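The jar stands in the side compartment at (225,157) and the bar lies over the reel (252,85). The glue is at (358,165), with its centre at (0.5545,-0.305).

Request:
carry_out(
  motion=[
    [[0.13,0.207,0],0],
    [[0.132,0.207,0],0],
    [[0.132,0.207,0.15],0],
    [[0.132,0.207,0.3],0],
    [[0.132,0.207,0.45],0],
    [[0.132,0.207,0.6],0],
    [[0.132,0.207,0.72],0],
    [[0.132,0.207,0.8],0],
    [[0.132,0.207,0.81],0],
    [[0.132,0.207,0.81],0],
  ],
)

```text
time_s: 27.9
ee_pos: [0.5549, -0.3058, 0.0171]
eef_rot: [3.141, -0.0, 0.128]
force: [0.0, -0.8, 0.3]
grip_width: 0.061
grip_force: 0.0
```

Request:
carry_out(
  motion=[
    [[0,0,0],0],
    [[0,0,0],0],
    [[0,0,0],0],
    [[0,0,0],0],
    [[0,0,0],0],
    [[0,0,0],0],
    [[0,0,0],0],
    [[0,0,0],0],
    [[0,0,0],0],
  ],
  hand=1,
  force=10,
)

```text
time_s: 28.8
ee_pos: [0.5546, -0.3063, 0.0169]
eef_rot: [3.141, -0.0, 0.128]
force: [-1.1, 0.5, 5.7]
grip_width: 0.0319
grip_force: 10.0
```

Request:
carry_out(
  motion=[
    [[0,0,-0.1],0],
    [[0,0,-0.25],0],
    [[0,0,-0.4],0],
    [[0,0,-0.6],0],
    [[0,0,-0.75],0],
    [[0,0,-0.75],0],
    [[-0.1,-0.18,-0.75],0],
    [[-0.2,-0.38,-0.75],0],
    [[-0.3,-0.58,-0.75],0],
    [[-0.4,-0.78,-0.75],0],
    [[-0.4,-0.95,-0.75],0],
    [[-0.4,-0.95,-0.75],0],
  ],
)

```text
time_s: 30.0
ee_pos: [0.4499, -0.1252, 0.1659]
eef_rot: [-3.141, 0.001, 0.13]
force: [0.0, 0.2, 0.6]
grip_width: 0.0316
grip_force: 10.0
```

```bash
python3 - <<'E'
from h import *
o=state();c,s=np.cos(-.168),np.sin(-.168)
for l in ((0,.048),(0,-.032)):
    t=np.array([.523,.126])+[l[0]*c-l[1]*s,l[0]*s+l[1]*c];print(t)
    to(*t,.16,-.168)
E
```

```text
t 30.0 p [ 0.4499 -0.1252  0.1659] yaw 0.1302 F [0.0019 0.1897 0.5782] w 0.0316 gf 10.0
[0.531  0.1733]
go (np.float64(0.5310261204391699), np.float64(0.1733242156902356), 0.16) shift [ 0.596 -1.427  0.03 ] turn 0.0475 rows>= 7 j6 1.09
[0.5176 0.0945]
go (np.float64(0.5176492530405535), np.float64(0.09445052287317626), 0.16) shift [ 0.478 -1.045  0.03 ] turn 0.0475 rows>= 5 j6 1.09
```

Request:
carry_out(
  motion=[
    [[0.07,-0.16,0],0.01],
    [[0.15,-0.35,0],0.02],
    [[0.24,-0.55,0],0.03],
    [[0.33,-0.75,0],0.04],
    [[0.4,-0.92,0],0.047],
    [[0.43,-0.98,0],0.047],
    [[0.43,-1.0,0],0.047],
    [[0.43,-1.0,0],0.047],
  ],
)

```text
time_s: 30.8
ee_pos: [0.5105, 0.0806, 0.1659]
eef_rot: [3.141, 0.001, -0.167]
force: [1.2, 0.7, -0.7]
grip_width: 0.0316
grip_force: 10.0
```

```bash
python3 - <<'E'
from h import *
o=state()
to(.531,.1733,.0235,-.168)
i=camera_info("wrist");p,d=camera("wrist");cv2.imwrite("pics/wrist6.png",p)
for n in ["bonding_tray","tape"]:
    for x in finder.pinpoint("wrist",n): print(n,round(x["conf"],2),x["location"],onz("wrist",x["location"],0,i)[0])
h=cv2.cvtColor(p,cv2.COLOR_BGR2HSV);m=cv2.inRange(h,(100,150,60),(125,255,255));n,l,s,c=cv2.connectedComponentsWithStats(m)
for k in np.argsort(-s[1:,4])[:3]+1:
    y,x=np.nonzero(l==k);Q=onz("wrist",np.c_[x,y],.012,i)[:,:2];print(s[k],cv2.minAreaRect((Q*1000).astype(np.float32)))
E
```

```text
t 30.8 p [0.5105 0.0806 0.1659] yaw -0.1669 F [ 1.2103  0.6965 -0.6549] w 0.0316 gf 10.0
go (0.531, 0.1733, 0.0235) shift [ 0.025 -0.474  0.712] turn 0.0002 rows>= 4 j6 1.82
bonding_tray 0.82 [277.3, 184.4] [0.5235 0.1287 0.    ]
tape 0.77 [169.9, 225.2] [0.4968 0.2777 0.    ]
tape 0.71 [154.3, 140.7] [0.6048 0.2717 0.    ]
[ 205  142  147   89 1607] ((522.602783203125, 128.65081787109375), (163.9065399169922, 100.31660461425781), 80.37812042236328)
[295 227   3   4  10] ((472.0380554199219, 115.6435317993164), (2.2763748168945312, 3.6142122745513916), 79.18032836914062)
[515  19   8   1   8] ((690.5355834960938, -203.18885803222656), (0.010202080011367798, 12.256932258605957), 4.100588321685791)
```

View pics/wrist6.png

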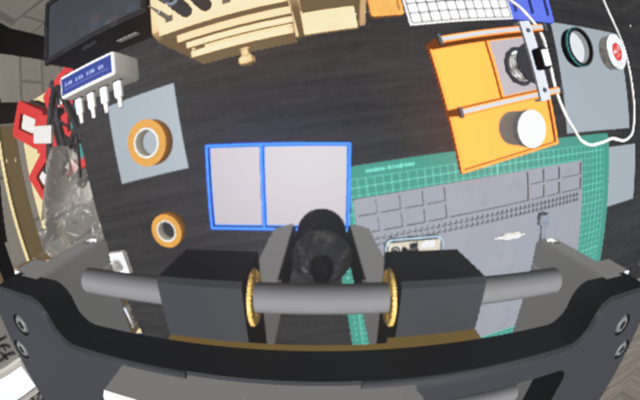

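The glue is held upright at (322,245). The blue tray measures centre (0.523,0.1285), with its narrow compartment on the left at (235,187). Tape C is at (150,142), clearly larger than the one at (167,230).

Request:
carry_out(
  motion=[
    [[0.025,-0.2,0],0],
    [[0.025,-0.4,0],0],
    [[0.025,-0.487,0.1],0],
    [[0.025,-0.487,0.25],0],
    [[0.025,-0.487,0.4],0],
    [[0.025,-0.487,0.54],0],
    [[0.025,-0.487,0.63],0],
    [[0.025,-0.487,0.68],0],
    [[0.025,-0.487,0.71],0],
    [[0.025,-0.487,0.71],0],
    [[0.025,-0.487,0.71],0],
  ],
)

```text
time_s: 32.05
ee_pos: [0.5324, 0.1765, 0.0253]
eef_rot: [-3.141, -0.001, -0.168]
force: [-0.4, -0.3, -0.7]
grip_width: 0.0321
grip_force: 10.0
```

Request:
carry_out(
  motion=[
    [[0,0,0],0],
    [[0,0,0],0],
    [[0,0,0],0],
    [[0,0,0],0],
    [[0,0,-0.15],0],
    [[0,0,-0.35],0],
    [[0,0,-0.6],0],
    [[0,0,-0.8],0],
    [[0,0,-0.8],0],
    [[0,0,-0.8],0],
  ],
  hand=-0.3,
)

```text
time_s: 33.05
ee_pos: [0.5319, 0.1766, 0.1847]
eef_rot: [-3.141, -0.001, -0.167]
force: [-0.6, -0.4, -0.5]
grip_width: 0.0609
grip_force: 0.0
```

```bash
python3 - <<'E'
from h import *
o=state();tops("wrist",["glue","tape"])
to(.6045,.272,.17,0);to(.6045,.272,.009,0)
E
```

```text
t 33.05 p [0.5319 0.1766 0.1847] yaw -0.1675 F [-0.6195 -0.4327 -0.4848] w 0.0609 gf 0.0
glue 0.83 [318. 192.] top 0.0672429152188413 ctr [0.5336 0.1759] size [0.0082 0.0111]
tape 0.85 [239. 223.] top 0.015208030397925088 ctr [0.4984 0.277 ] size [0.0336 0.0427]
tape 0.8 [289. 280.] top 0.014934633613224736 ctr [0.4238 0.2367] size [0.0186 0.0395]
tape 0.72 [220. 136.] top 0.019766991344487183 ctr [0.6039 0.2732] size [0.0553 0.0565]
go (0.6045, 0.272, 0.17) shift [ 0.281 -0.532  0.063] turn -0.0267 rows>= 3 j6 1.99
go (0.6045, 0.272, 0.009) shift [ 0.283 -0.533  0.868] turn -0.0267 rows>= 5 j6 1.99
```

```bash
python3 - <<'E'
from h import *
for c in ("side","scene","wrist"):
    i=camera_info(c);p,d=camera(c)
    y,x=np.mgrid[0:400,0:640];P=cloud(c,d,np.c_[x.ravel(),y.ravel()],i)[d.ravel()>0]
    k=P[(P[:,0]>.5)&(P[:,0]<.72)&(P[:,1]>.3)&(P[:,1]<.5)&(P[:,2]>.08)&(P[:,2]<.35)]
    print(c,len(k),np.percentile(k[:,1],[0,1,5,25,50]) if len(k) else "", k[np.argsort(k[:,1])[:4]])
E
```

```text
side 5432 [0.3941 0.3971 0.3987 0.4016 0.4068] [[0.6554 0.3941 0.2618]
 [0.6387 0.3944 0.1964]
 [0.6233 0.395  0.2695]
 [0.6331 0.3954 0.1911]]
scene 2832 [0.393  0.3955 0.3976 0.4014 0.407 ] [[0.5247 0.393  0.2528]
 [0.517  0.3931 0.2667]
 [0.6463 0.3934 0.2622]
 [0.5477 0.3935 0.2634]]
wrist 12132 [0.3922 0.397  0.3984 0.3998 0.4015] [[0.6395 0.3922 0.1895]
 [0.6372 0.3929 0.1895]
 [0.6396 0.3936 0.1954]
 [0.6399 0.3937 0.1895]]
```

There is 30 mm of clearance to the shelf behind the tape. I'll grasp tape C (56 mm, confirmed).

Request:
carry_out(
  motion=[
    [[0.14,-0.25,0],0],
    [[0.276,-0.5,0],0],
    [[0.276,-0.532,0.1],0],
    [[0.276,-0.532,0.3],0],
    [[0.276,-0.532,0.5],0],
    [[0.276,-0.532,0.68],0],
    [[0.276,-0.532,0.8],0],
    [[0.276,-0.532,0.85],0],
    [[0.276,-0.532,0.876],0],
    [[0.276,-0.532,0.876],0],
    [[0.276,-0.532,0.876],0],
  ],
  hand=-1,
)

```text
time_s: 34.45
ee_pos: [0.6047, 0.2726, 0.0107]
eef_rot: [-3.141, -0.002, -0.168]
force: [-0.9, -0.3, 1.1]
grip_width: 0.094
grip_force: 0.0
```

Request:
carry_out(
  motion=[
    [[0,0,0],0],
    [[0,0,0],0],
    [[0,0,0],0],
    [[0,0,0],0],
    [[0,0,0],0],
    [[0,0,0],0],
    [[0,0,0],0],
    [[0,0,0],0],
    [[0,0,0],0],
    [[0,0,0],0],
  ],
  hand=1,
  force=12,
)

```text
time_s: 35.45
ee_pos: [0.6041, 0.2723, 0.0093]
eef_rot: [-3.141, -0.0, -0.167]
force: [-0.5, 0.1, 1.1]
grip_width: 0.0557
grip_force: 12.0
```

Request:
carry_out(
  motion=[
    [[0,0,-0.1],0],
    [[0,0,-0.25],0],
    [[0,0,-0.4],0],
    [[0,0,-0.6],0],
    [[0,0,-0.75],0],
    [[0,0,-0.75],0],
  ],
)

```text
time_s: 36.05
ee_pos: [0.6055, 0.2729, 0.1641]
eef_rot: [-3.138, -0.006, -0.168]
force: [0.4, 0.2, 0.1]
grip_width: 0.0558
grip_force: 12.0
```

```bash
python3 - <<'E'
from h import *
o=state();to(.5176,.0965,.16,-.168);to(.5176,.0965,.017,-.168)
E
```

```text
t 36.05 p [0.6055 0.2729 0.1641] yaw -0.1675 F [0.352  0.2095 0.0879] w 0.0558 gf 12.0
go (0.5176, 0.0965, 0.16) shift [-0.287  0.943  0.015] turn 0.0001 rows>= 4 j6 2.11
go (0.5176, 0.0965, 0.017) shift [-0.291  0.945  0.73 ] turn 0.0001 rows>= 5 j6 2.11
```

Request:
carry_out(
  motion=[
    [[-0.05,0.15,0],0],
    [[-0.1,0.33,0],0],
    [[-0.16,0.52,0],0],
    [[-0.22,0.72,0],0],
    [[-0.27,0.88,0],0],
    [[-0.285,0.94,0],0],
    [[-0.285,0.943,0],0],
  ],
)

```text
time_s: 36.75
ee_pos: [0.5162, 0.095, 0.159]
eef_rot: [3.141, 0.0, -0.169]
force: [-0.1, -0.3, -0.3]
grip_width: 0.0556
grip_force: 12.0
```

```bash
python3 - <<'E'
from h import *
o=state();to(.5176,.0965,.016,-.168)
E
```

```text
t 36.75 p [0.5162 0.095  0.159 ] yaw -0.1691 F [-0.0566 -0.2777 -0.3067] w 0.0556 gf 12.0
go (0.5176, 0.0965, 0.016) shift [ 0.006 -0.009  0.715] turn -0.0002 rows>= 3 j6 1.85
```

Request:
carry_out(
  motion=[
    [[0,-0.005,0.15],0],
    [[0,-0.005,0.3],0],
    [[0,-0.005,0.45],0],
    [[0,-0.005,0.57],0],
    [[0,-0.005,0.65],0],
    [[0,-0.005,0.69],0],
    [[0,-0.005,0.715],0],
    [[0,-0.005,0.715],0],
    [[0,-0.005,0.715],0],
    [[0,-0.005,0.715],0],
  ],
)

```text
time_s: 37.75
ee_pos: [0.517, 0.0969, 0.0169]
eef_rot: [-3.141, -0.001, -0.168]
force: [-0.9, 0.2, 0.2]
grip_width: 0.0553
grip_force: 12.0
```

Request:
carry_out(
  motion=[
    [[0,0,0],0],
    [[0,0,0],0],
    [[0,0,0],0],
    [[0,0,0],0],
    [[0,0,-0.1],0],
    [[0,0,-0.3],0],
    [[0,0,-0.55],0],
    [[0,0,-0.8],0],
    [[-0.2,0.2,-0.9],0],
    [[-0.2,0.4,-0.9],0],
    [[-0.2,0.4,-0.9],0],
    [[-0.2,0.4,-0.9],0],
  ],
  hand=-0.5,
)

```text
time_s: 38.95
ee_pos: [0.4638, 0.0241, 0.1966]
eef_rot: [-3.141, -0.001, -0.169]
force: [-0.0, 0.9, 0.6]
grip_width: 0.0705
grip_force: 0.0
```

```bash
python3 - <<'E'
from h import *
o=state()
for c in ("wrist","side"):
    p,d,i=tops(c,["tape","glue","reel","swab_jar","gate_knob","tin","loupe"]);cv2.imwrite(f"pics/{c}9.png",p)
w=cv2.imread("pics/side9.png")[120:360,160:460];cv2.imwrite("pics/end.png",cv2.resize(w,None,fx=2.5,fy=2.5,interpolation=3))
E
```

```text
t 38.95 p [0.4638 0.0241 0.1966] yaw -0.1693 F [-0.0075  0.851   0.5617] w 0.0705 gf 0.0
tape 0.94 [247. 160.] top 0.025806957044367196 ctr [0.5165 0.0961] size [0.0559 0.0554]
tape 0.72 [176. 243.] top 0.015133636601057876 ctr [0.4223 0.2357] size [0.0211 0.0407]
tape 0.62 [139. 195.] top 0.015265930886562806 ctr [0.4941 0.2769] size [0.0419 0.0428]
glue 0.69 [180. 153.] top 0.06477135352781214 ctr [0.5324 0.1754] size [0.0209 0.0191]
reel 0.82 [465.  36.] top 0.0367035517926601 ctr [ 0.6265 -0.1921] size [0.0446 0.0506]
swab_jar 0.62 [466.  95.] top 0.05171589641618931 ctr [ 0.5505 -0.1649] size [0.0426 0.044 ]
gate_knob 0.86 [480.  31.] top 0.06490870056673059 ctr [ 0.6294 -0.1887] size [0.0264 0.0162]
gate_knob 0.59 [463.  37.] top 0.036784248724158086 ctr [ 0.6259 -0.1923] size [0.0455 0.051 ]
tin 0.66 [572.  23.] top 0.022669826494103873 ctr [ 0.6578 -0.404 ] size [0.0538 0.0565]
loupe 0.82 [528.  22.] top 0.01793426040119863 ctr [ 0.6576 -0.3126] size [0.0558 0.0602]
tape 0.64 [358. 137.] top 0.017192495389153666 ctr [0.4108 0.2382] size [0.0418 0.0434]
tape 0.57 [347. 183.] t
[... 170 characters left out ...]
.] top 0.06216331178995753 ctr [0.5326 0.1745] size [0.029  0.0245]
reel 0.67 [274. 310.] top 0.019990237904494525 ctr [ 0.6592 -0.313 ] size [0.0578 0.0578]
reel 0.48 [299. 269.] top 0.03983549235107636 ctr [ 0.6289 -0.1921] size [0.0473 0.0493]
swab_jar 0.61 [288. 240.] top 0.0544024447461787 ctr [ 0.5508 -0.1663] size [0.0411 0.0406]
gate_knob 0.62 [300. 264.] top 0.0668229826668911 ctr [ 0.6296 -0.189 ] size [0.0269 0.0147]
tin 0.97 [246. 335.] top 0.025561822408796408 ctr [ 0.6581 -0.4043] size [0.0544 0.0514]
loupe 0.78 [276. 311.] top 0.019955042895739395 ctr [ 0.659  -0.3123] size [0.058  0.0563]
loupe 0.74 [306. 251.] top 0.044685036928601256 ctr [ 0.618 -0.151] size [0.1215 0.1669]
```

View pics/end.png

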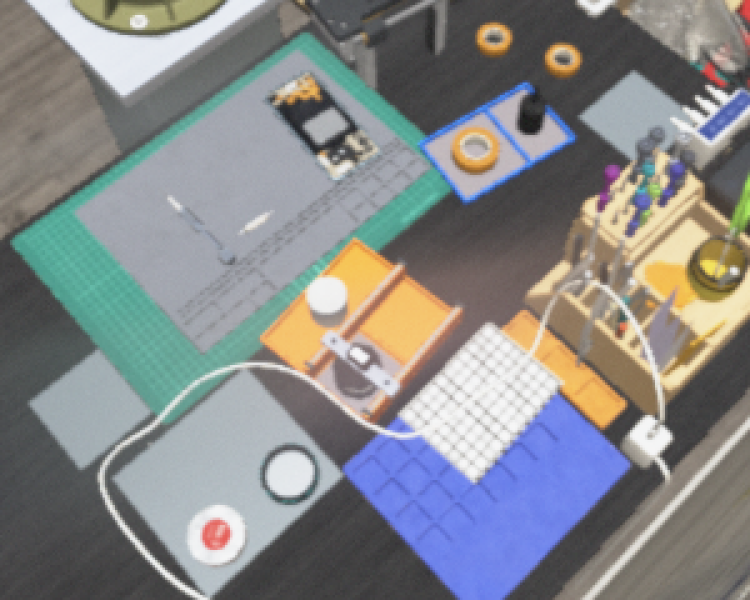

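The final picture shows the tape (475,150) flat in the wide compartment, the glue (530,112) upright in the narrow one, the jar (327,300) in the side compartment, and the reel (355,375) under the closed bar. The tin and loupe have not moved and the arm is clear.

```bash
python3 -c "
from station import ctrl;print(ctrl.hand_in())"
```

```text
the job is handed in; nothing more can be done
None
```

Both kits are made up and the job is handed in at about 40 s of the 138 s allowed. My final measurements put all four items in place and the keeper bar home over the reel, with the tin and loupe unmoved; the judge's verdict was not shown.

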